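# Throw the spring-catch bolt of the lift-out track section

### The job

The lift-out track section is held to the layout by two spring-catch bolts: one is already home, the other is still drawn back. With one fingertip press the drawn bolt's catch bar right down and keep it down while the other fingertip pushes the bolt's upright tab until the bolt is fully home in its keeper on the lift-out section; then let go so that the catch springs up and locks it. Leave the other bolt home and locked, and the model car, tools and other things standing where they are.

Things in the scene. Friction and masses are not known exactly. Their poses are not given: they have to be found in the camera images.
- layout: Two framed boards with dark decks, end to end, fixed: the layout end (266 mm long, nearer the robot) and the lift-out section (311), 250 wide, deck 58 high. Origin on the table at mid width, 66 before the joint; x along the track towards the lift-out section. Rail tops 8 above the deck. One bolt assembly each side of the track (origin at y -88 and 45), A on either side
- latch_a: Bolt assembly A: its bolt is still drawn back. Steel, flat on the deck. Origin on the deck under the rod's axis; x = way the bolt is thrown, y = from rod to catch, z up; offsets are mm in this frame. Plate x -76 to 64, y -16 to 62, 3 thick. Rod 10 diameter, axis z 15. Guides x -66 to -56 and 50 to 60, 24 high. Staple keeper x 76 to 86, 28 high. Rod collar 22 diameter, x 4 to 20 when drawn.
- tab_a (a point): Centre of the rear (-x) face of this bolt's push tab, a flat upright steel plate on the rod, 6 thick (x), 28 wide (y -14 to 14), z 20 to 58. The point is at y 0, z 40, x -23 + travel (-23 drawn, +3 home). Pushing this face towards +x slides the bolt; behind it nothing of the assembly but the catch is higher than z 24.
- bar_a (a point): Top of this catch's press bar, half-way along: a dark round bar, 8 diameter, 68 long, parallel to the rod (x -58 to 10), outer edge of a sprung rocker hinged at y 26, z 22. Up: point at x -24, y 54, z 37; right down: bar top at y 56, z 25. Pressing it lifts the pawl (x 22 to 28, over the rod, rises to z 44) off the collar. A fingertip may slide along the bar.
- bolt_a (a joint): Travel of this bolt along +x, m: 0 drawn back, 0.026 fully home in the keeper (stop). Friction about 3 N; stays where left. With the catch up the pawl blocks the collar: a drawn bolt moves only about 2 mm, a home bolt is locked. Starts at 0 to 0.001: this is the bolt to throw.
- catch_a (a joint): Angle of this sprung catch, rad: 0 up (locking), 0.40 right down on its stop (bar 12 mm lower); pawl clear of the collar from about 0.23. At the bar the spring resists with about 4 N at first, 9 N at the bottom; let go, it springs up by itself unless the collar is under the pawl.
- latch_b: Bolt assembly B (same part as A): its bolt is home. Steel, flat on the deck. Origin on the deck under the rod's axis; x = way the bolt is thrown, y = from rod to catch, z up; offsets are mm in this frame. Plate x -76 to 64, y -16 to 62, 3 thick. Rod 10 diameter, axis z 15. Guides x -66 to -56 and 50 to 60, 24 high. Staple keeper x 76 to 86, 28 high. Rod collar 22 diameter, x 4 to 20 when drawn.
- tab_b (a point): Centre of the rear (-x) face of this bolt's push tab, a flat upright steel plate on the rod, 6 thick (x), 28 wide (y -14 to 14), z 20 to 58. The point is at y 0, z 40, x -23 + travel (-23 drawn, +3 home). Pushing this face towards +x slides the bolt; behind it nothing of the assembly but the catch is higher than z 24.
- bar_b (a point): Top of this catch's press bar, half-way along: a dark round bar, 8 diameter, 68 long, parallel to the rod (x -58 to 10), outer edge of a sprung rocker hinged at y 26, z 22. Up: point at x -24, y 54, z 37; right down: bar top at y 56, z 25. Pressing it lifts the pawl (x 22 to 28, over the rod, rises to z 44) off the collar. A fingertip may slide along the bar.
- bolt_b (a joint): Travel of this bolt along +x, m: 0 drawn back, 0.026 fully home in the keeper (stop). Friction about 3 N; stays where left. With the catch up the pawl blocks the collar: a drawn bolt moves only about 2 mm, a home bolt is locked. Starts home; to be left alone.
- catch_b (a joint): Angle of this sprung catch, rad: 0 up (locking), 0.40 right down on its stop (bar 12 mm lower); pawl clear of the collar from about 0.23. At the bar the spring resists with about 4 N at first, 9 N at the bottom; let go, it springs up by itself unless the collar is under the pawl.
- boxcar: Bystander, loose: brown model boxcar, 147 x 36 x 50, standing on the track of the lift-out section; origin under its centre, on the rail tops (mm). Leave it where it is.
- glue: Bystander, loose: small white plastic glue bottle with a nozzle, 30 diameter, 72 tall, on the layout end's deck behind the bolts; origin under its centre (mm). Leave it where it is.
- tin: Bystander, loose: flat round metal tin of track nails, 50 diameter, 24 tall, on the layout end's deck behind the bolts; origin under its centre (mm). Leave it where it is.
- mug: Bystander, loose: white mug, 82 diameter, 95 tall, on the table to the left; origin under its centre (mm). Leave it where it is.
- screwdriver: Bystander, loose: screwdriver with a black handle, 190 long, lying on the table to the right (mm). Leave it where it is.
- spool: Bystander, loose: grey spool of wire standing on its flange, 90 diameter, 56 tall, on the table to the left; origin under its centre (mm). Leave it where it is.
- bottle: Bystander, loose: green glass bottle, 66 diameter, 210 tall, on the table to the left; origin under its centre (mm). Leave it where it is.
- pliers: Bystander, loose: long-nosed pliers, 160 long, lying on the table to the right (mm). Leave it where it is.

How it is judged:
By the outcome, as a careful person would: the job done as asked, in the order asked, and still so for the second after the job is handed in, with the robot touching nothing.
It also fails if it takes over 32 s, if anything falls off the work surface, if the arm or the gripper's body presses on something with over 40 N, if the wrist force passes 120 N, or if a joint passes its speed limit or range.

### The arm

A 6-joint arm with a two-finger parallel gripper is mounted at the origin on the work surface. World frame = base frame: x ahead of the robot, y to its left, z up, the work surface at z = 0. Lengths are in m, angles in rad, forces in N, time in s.
With the tool pointing down it reaches from about 0.275 to 0.85 m from the base axis. Payload 5.2 kg.
Tool frame: the origin (TCP) lies between the finger pads; the fingertips stand 14 mm ahead of it and the grasp point (between the pads) lies 5 mm behind it; y points along the fingers, z is the direction in which the jaws open and shut, and the axes are right-handed (so a half turn about y gives the same grasp; the last joint's range is limited). The gripper opens to 85 mm and grips with 20 to 120 N. Pads are 22 mm wide; open, the fingers measure 114 mm over their backs; the gripper's body (76 mm by 85 mm) begins 54 mm behind the grasp point. The pads swing forward as they close: fully open they stand 13 mm farther back than shut.
Start: joints at [1.135, 0.259, 1.535, -0, 1.348, -0.203], TCP at [0.127, 0.535, 0.245] pointing down, gripper open.
Joint ranges: [-3.14, 3.14], [-0.91, 2.08], [0.19, 2.58], [-1.22, 4.36], [0.22, 2.71], [-3.12, 3.12]. Speed limits (rad/s): [2.57, 2.57, 3.14, 3.14, 3.14, 3.14].

### API

Orientations are given as a rotation vector (axis times angle).
In Python, from station import robot, vision gives the robot as it stands. The module is installed in compiled form; this text tells all that it offers.
- The arm moves only by the tool play_rows, never from a script. Its argument "moves" is a list of rows, each an object of numbers: "dx", "dy", "dz": the shift along the world's x, y, z in cm; "wx", "wy", "wz": the turn, a rotation vector about the world's x, y, z in rad; "grip": the finger opening in cm, from 0 to 8.54. A call has 1 to 12 rows; each row is the pose to reach, as a shift and turn from the pose commanded when the call began; what a row does not reach only later rows make up. A row lasts 1/8 s, in which the tool goes at most 62.5 mm and 10.7 degrees, less where a joint would pass 70% of its speed; a pose out of reach is approached as far as the arm can. A call with a gripper value outside its range is refused whole. The fingers move at their own pace and stop on an object; "grip_force" is the grip in N (left out, the last holds). Time passes only in rows, so rows that repeat a pose let the fingers close. It gives the time, the measured TCP pose, the force and the opening at its end, in the units of the state.
- robot.get_state(): the state, without advancing time (a new reading comes with each control period).
- vision.snapshot(name): name is "scene" or "top" or "wrist"; returns a dict with "img" (420x560x3 uint8, blue, green, red), "mtx" (3x3 intrinsics, pixels), "xyz" and "orientation" of the camera in the world; the wrist camera has in their place "tool_from_camera" (4x4, takes a point from camera to tool coordinates, whose origin is the TCP and whose axes are the tool frame's). Camera axes: x right, y down, z forward; pixel columns grow to the right and rows downward; lengths in m; the calibration is good to about 2 mm. A picture is of the moment at which its call begins: read the wrist's pose just before it. There is no depth.
- robot.sign_off(): hands the job in, once; it reports no verdict.
Trained networks look in a picture, given as the dict that the camera call returned (one of the last four; its "shot" number tells which), for a name from the list of things; names that differ only in an ending like _2 or _b are one class to them, and where a whole thing is asked for, a point or a joint stands for the part that bears it (a point fixed in the world has none). Each returns a list of dicts, best first, with "conf" (0 to 1); they miss things now and then, are a little off and sometimes report something else, mostly with a low value. They report only what shows in the picture. A call takes as long as a camera call.
- vision.find_in(picture, target): "xyz" ([x, y, z] in m, in world coordinates, good to about 4 mm: the middle of the surface that is visible of it).
- vision.silhouettes(picture, target): "pixels" (420x560 bool, what is visible of it).
The state is a dict: "clock": time; "joints": joint angles; "qd": joint speeds; "joint_torque": joint torques, N m; "position": TCP position; "tcp_rot": TCP orientation; "wrist_force": force on the tool from outside, world axes, zero at the start; "wrist_torque": the same for the moment, N m; "gripper_width": finger opening in m.
Only numpy, scipy, OpenCV 4.12 (cv2) and the standard library are available. Lean on these libraries where they do the work, as an engineer would, in place of code of your own. Each camera call takes 0.05 s, during which the arm holds its last target.

## Working session

There is one attempt and no reset: what is moved stays moved. The work goes in short steps, Python scripts to look and compute and a tool call to move; the robot and the scene stay as the last step left them, time stands still between calls to the robot, and variables do not carry over. Pictures are saved under pics/ and viewed, and the job is handed in when it is done.

Besides the shell and the picture viewer there is one more tool, called after ">>>" as name(argument=value, ...), one argument or row to a line, values as JSON. play_rows: Moves the arm, as the interface text tells. Its arguments: {"type":"object","properties":{"moves":{"type":"array","items":{"type":"object","properties":{"dx":{"type":"number"},"dy":{"type":"number"},"dz":{"type":"number"},"wx":{"type":"number"},"wy":{"type":"number"},"wz":{"type":"number"},"grip":{"type":"number"}}}},"grip_force":{"type":"number"}},"required":["moves"]}

```bash
mkdir -p pics; python3 - <<'E'
from station import robot, vision
import cv2,numpy as np
s=robot.get_state()
for k in('clock','position','tcp_rot','wrist_force','gripper_width'):print(k,s[k])
for n in('scene','top'):
    p=vision.snapshot(n);cv2.imwrite(f'pics/{n}0.png',p['img']);print(n,p['xyz'],p['orientation'],p['mtx'][0],p['mtx'][1])
    for t in('layout','latch_a','tab_a','bar_a','boxcar','glue','tin','mug','bottle','spool'):
        print(t,[(np.round(d['xyz'],3).tolist(),round(d['conf'],2)) for d in vision.find_in(p,t)])
E
```

```text
clock 0.0
position [0.12662864 0.53471559 0.24448135]
tcp_rot [-1.56476179  0.18325491 -0.18234693]
wrist_force [0.18673468 0.15515304 0.36726297]
gripper_width 0.08534704774511964
scene [1.30524938 0.57672863 0.81943281] [-1.14283843 -2.24714678  1.11717085] [464.62194179   0.         272.50656462] [  0.         464.62194179 203.58017713]
layout [([0.754, -0.014, 0.057], 0.83), ([0.512, 0.016, 0.086], 0.75)]
latch_a [([0.528, 0.006, 0.062], 0.88), ([0.532, -0.124, 0.068], 0.86)]
tab_a [([0.5, -0.011, 0.085], 0.71), ([0.527, -0.141, 0.081], 0.49)]
bar_a [([0.511, 0.019, 0.087], 0.77), ([0.515, -0.117, 0.094], 0.77)]
boxcar [([0.714, -0.045, 0.108], 0.59), ([0.533, -0.146, 0.083], 0.47)]
glue [([0.396, 0.025, 0.088], 0.66)]
tin [([0.396, -0.116, 0.082], 0.8), ([0.511, 0.017, 0.084], 0.41)]
mug [([0.455, 0.473, 0.063], 0.66), ([0.529, 0.008, 0.059], 0.54)]
bottle [([0.694, 0.451, 0.116], 0.94)]
spool [([0.543, 0.462, 0.058], 0.95), ([0.506, -0.011, 0.082], 0.33), ([0.532, -0.145, 0.084], 0.2)]
top [ 0.42830956 -0.01500883  1.23042806] [-2.15005196  2.12677628 -0.10967234] [441.68486999   0.         277.59609188] [  0.         441.68486999 204.65584974]
layout [([0.649, -0.058, 0.06], 0.77), ([0.507, -0.114, 0.085], 0.52), ([0.391, -0.127, 0.081], 0.41)]
latch_a [([0.517, 0.006, 0.064], 0.98), ([0.522, -0.127, 0.06], 0.98)]
tab_a [([0.529, -0.147, 0.076], 0.66), ([0.514, -0.015, 0.081], 0.48), ([0.646, -0.055, 0.058], 0.38), ([0.5, 0.019, 0.09], 0.2)]
bar_a [([0.502, 0.016, 0.092], 0.88), ([0.506, -0.109, 0.093], 0.73)]
boxcar [([0.696, -0.059, 0.116], 0.64)]
glue [([0.611, -0.45, 0.007], 0.23)]
tin [([0.392, -0.129, 0.08], 0.71)]
mug [([0.435, 0.48, 0.048], 0.93)]
bottle [([0.663, 0.432, 0.128], 0.97)]
spool [([0.534, 0.434, 0.054], 0.93), ([0.5, 0.016, 0.087], 0.7)]
```

View pics/scene0.png

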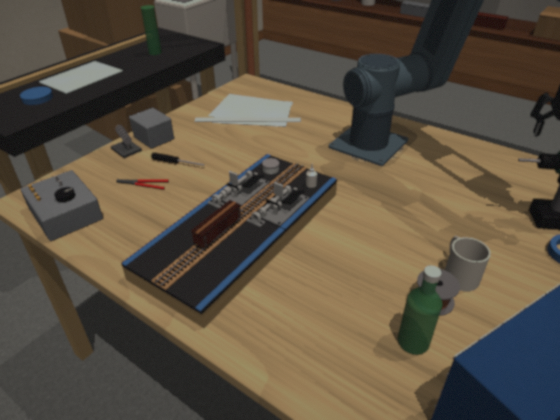

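View pics/top0.png

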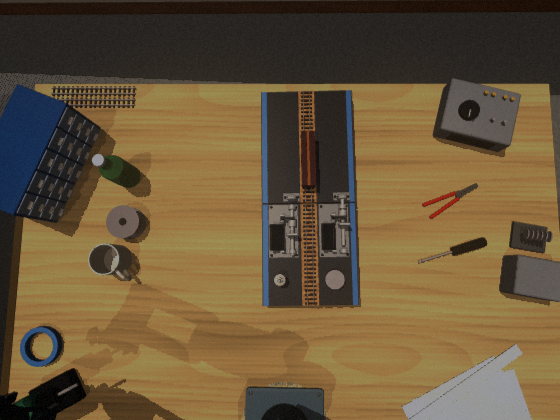

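```bash
python3 - <<'E'
from station import robot, vision
import cv2,numpy as np
from scipy.spatial.transform import Rotation as R
s=robot.get_state()
print(R.from_rotvec(s['tcp_rot']).as_matrix().round(3))
p=vision.snapshot('wrist');print(p['tool_from_camera'],p['mtx'])
i=cv2.imread('pics/top0.png');cv2.imwrite('pics/top_crop.png',cv2.resize(i[80:310,255:365],None,fx=2.6,fy=2.6,interpolation=cv2.INTER_CUBIC)) if 0 else cv2.imwrite('pics/top_crop.png',cv2.resize(i[180:310,255:365],None,fx=4.5,fy=4.5,interpolation=cv2.INTER_CUBIC))
E
```

```text
[[ 0.973 -0.     0.231]
 [-0.231 -0.     0.973]
 [ 0.    -1.    -0.   ]]
[[ 1.67235823e-03  9.63779866e-01  2.66693781e-01 -6.68394577e-02]
 [-6.84919417e-04 -2.66692988e-01  9.63781293e-01 -1.30830453e-01]
 [ 9.99998367e-01 -1.79445133e-03  2.14105332e-04  1.03045736e-04]
 [ 0.00000000e+00  0.00000000e+00  0.00000000e+00  1.00000000e+00]] [[365.38797461   0.         282.36706585]
 [  0.         365.38797461 207.30084259]
 [  0.           0.           1.        ]]
```

View pics/top_crop.png

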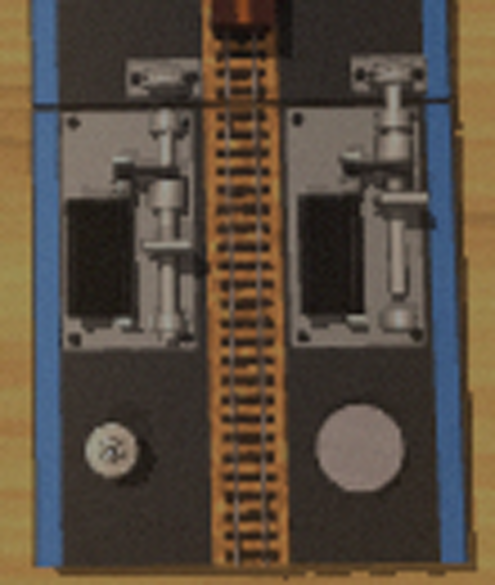

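>>> play_rows(
  moves=[
    {"dx": 3.5, "dy": -4.6, "wz": 0.02},
    {"dx": 7, "dy": -9.2, "wz": 0.04},
    {"dx": 10.5, "dy": -13.8, "wz": 0.06},
    {"dx": 14, "dy": -18.4, "wz": 0.08},
    {"dx": 17.5, "dy": -23, "wz": 0.11},
    {"dx": 21, "dy": -27.6, "wz": 0.14},
    {"dx": 24.5, "dy": -32.2, "wz": 0.17},
    {"dx": 28, "dy": -36.8, "wz": 0.2},
    {"dx": 31.5, "dy": -41.4, "wz": 0.23},
    {"dx": 34.5, "dy": -46, "wz": 0.23},
    {"dx": 37, "dy": -50.5, "wz": 0.23},
    {"dx": 37, "dy": -50.5, "wz": 0.23},
  ],
)

```text
invalid input
```

```bash
python3 - <<'E'
from station import robot, vision
import cv2,numpy as np
s=robot.get_state();print(s['clock'],s['position'],s['tcp_rot'],s['wrist_force'])
p=vision.snapshot('wrist');cv2.imwrite('pics/w1.png',p['img'])
np.savez('w1.npz',pos=s['position'],rot=s['tcp_rot'],T=p['tool_from_camera'],K=p['mtx'])
for t in('tab_a','bar_a','latch_a','glue'):
    print(t,[(np.round(d['xyz'],3).tolist(),round(d['conf'],2)) for d in vision.find_in(p,t)])
E
```

```text
1.15 [0.12686201 0.53517987 0.24530847] [-1.56306152  0.18273912 -0.1827517 ] [-0.48926591 -0.36802278 -0.04314593]
tab_a []
bar_a []
latch_a []
glue []
```

View pics/w1.png

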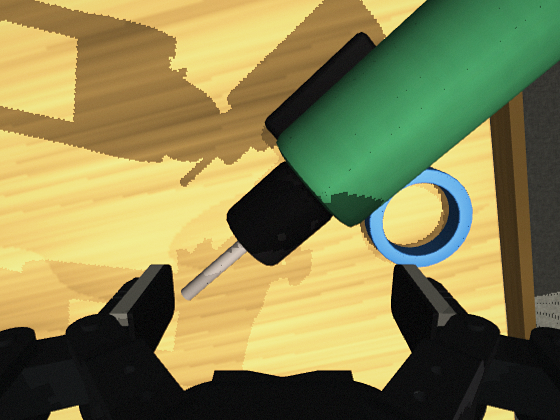

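The wrist view shows only a drill and a tape ring under the start pose. The move call was refused, so I'll fill in every field.

>>> play_rows(
  moves=[
    {"dx": 3.5, "dy": -4.6, "dz": 0, "wx": 0, "wy": 0, "wz": 0.02, "grip": 4.5},
    {"dx": 7, "dy": -9.2, "dz": 0, "wx": 0, "wy": 0, "wz": 0.04, "grip": 4.5},
    {"dx": 10.5, "dy": -13.8, "dz": 0, "wx": 0, "wy": 0, "wz": 0.06, "grip": 4.5},
    {"dx": 14, "dy": -18.4, "dz": 0, "wx": 0, "wy": 0, "wz": 0.08, "grip": 4.5},
    {"dx": 17.5, "dy": -23, "dz": 0, "wx": 0, "wy": 0, "wz": 0.11, "grip": 4.5},
    {"dx": 21, "dy": -27.6, "dz": 0, "wx": 0, "wy": 0, "wz": 0.14, "grip": 4.5},
    {"dx": 24.5, "dy": -32.2, "dz": 0, "wx": 0, "wy": 0, "wz": 0.17, "grip": 4.5},
    {"dx": 28, "dy": -36.8, "dz": 0, "wx": 0, "wy": 0, "wz": 0.2, "grip": 4.5},
    {"dx": 31.5, "dy": -41.4, "dz": 0, "wx": 0, "wy": 0, "wz": 0.23, "grip": 4.5},
    {"dx": 34.5, "dy": -46, "dz": 0, "wx": 0, "wy": 0, "wz": 0.23, "grip": 4.5},
    {"dx": 37, "dy": -50.5, "dz": 0, "wx": 0, "wy": 0, "wz": 0.23, "grip": 4.5},
    {"dx": 37, "dy": -50.5, "dz": 0, "wx": 0, "wy": 0, "wz": 0.23, "grip": 4.5},
  ],
  grip_force=40,
)

```text
clock: 2.9
position: [0.4985, 0.027, 0.245]
tcp_rot: [-1.572, 0.006, -0.006]
wrist_force: [-1.0, -0.6, -0.1]
gripper_width: 0.045
```

```bash
python3 - <<'E'
from station import robot, vision
import cv2,numpy as np
s=robot.get_state();print(s['clock'],s['position'],s['tcp_rot'],s['wrist_force'],s['gripper_width'])
p=vision.snapshot('wrist');cv2.imwrite('pics/w2.png',p['img'])
np.savez('w2.npz',pos=s['position'],rot=s['tcp_rot'],T=p['tool_from_camera'],K=p['mtx'])
for t in('tab_a','bar_a','latch_a','glue'):
    print(t,[(np.round(d['xyz'],3).tolist(),round(d['conf'],2)) for d in vision.find_in(p,t)])
E
```

```text
2.9 [0.49847705 0.02702582 0.2450407 ] [-1.57159544  0.00552302 -0.00613991] [-0.99232911 -0.62984198 -0.08799073] 0.04503071417561079
tab_a [([0.524, -0.147, 0.079], 0.59), ([0.5, -0.016, 0.078], 0.58), ([0.503, -0.112, 0.087], 0.3)]
bar_a [([0.505, -0.112, 0.087], 0.9), ([0.496, 0.025, 0.09], 0.63)]
latch_a [([0.519, -0.125, 0.062], 0.9), ([0.441, -0.048, 0.057], 0.72), ([0.502, 0.007, 0.072], 0.7)]
glue [([0.387, 0.018, 0.1], 0.76)]
```

View pics/w2.png

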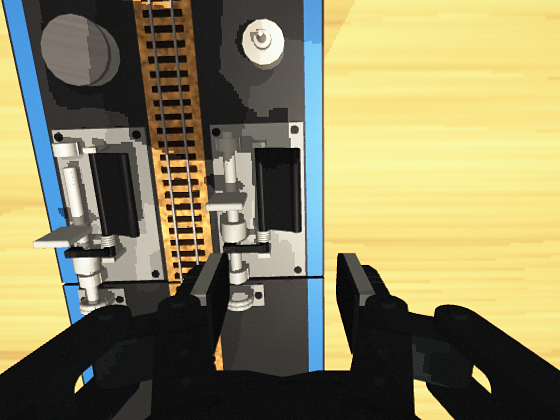

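```bash
python3 - <<'E'
import cv2
i=cv2.imread('pics/w2.png')
cv2.imwrite('pics/w2c.png',cv2.resize(i[110:290,195:335],None,fx=4,fy=4)[:600] if 0 else cv2.resize(i[112:292,195:335],None,fx=3.3,fy=3.3,interpolation=cv2.INTER_CUBIC))
E
```

```text
(no output)
```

View pics/w2c.png

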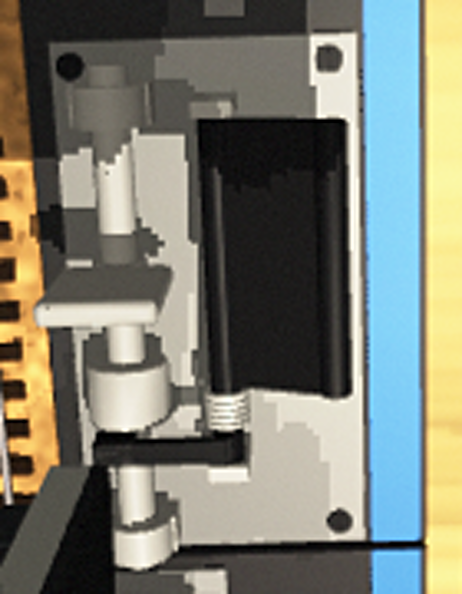

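```bash
cat > fit.py <<'E'
import numpy as np
from scipy.spatial.transform import Rotation as R
from scipy.optimize import least_squares
d=np.load('w2.npz');K,T=d['K'],d['T'];Rt=R.from_rotvec(d['rot']).as_matrix();t=d['pos']
W=np.eye(4);W[:3,:3]=Rt;W[:3,3]=t;C=np.linalg.inv(W@T)
def proj(P):
    q=C[:3,:3]@P.T+C[:3,3:];q=K@q;return (q[:2]/q[2]).T
O=np.array([[-76,-16,3],[-76,62,3],[64,62,3],[-23,-14,58],[-23,14,58],[-58,54,33],[10,54,33]])/1e3
px=np.array([[210.2,125],[303.2,122],[306.2,275.9],[206.5,205.3],[242.6,203.8],[295.9,148.4],[297.4,232]])
def wld(p,O):
    c,s=np.cos(p[2]),np.sin(p[2]);return np.c_[p[0]+c*O[:,0]-s*O[:,1],p[1]+s*O[:,0]+c*O[:,1],O[:,2]+.058]
f=lambda p:(proj(wld(p,O))-px).ravel()
r=least_squares(f,[.52,-.02,0],x_scale=[.01,.01,.05],loss='soft_l1')
print(r.x,f(r.x).reshape(-1,2).round(1).tolist())
print(wld(r.x,np.array([[-23,0,40],[-24,54,37],[-24,56,25]])/1e3).round(4).tolist())
E
python3 fit.py
```

```text
[ 0.52329591 -0.01502358  0.02800609] [[0.3, 1.6], [-0.1, 1.1], [0.1, -0.7], [-1.0, -1.2], [0.9, -1.1], [-0.5, 0.6], [0.3, -0.1]]
[[0.5003, -0.0157, 0.098], [0.4978, 0.0383, 0.095], [0.4977, 0.0403, 0.083]]
```

>>> play_rows(
  moves=[
    {"dx": -1.7, "dy": -1.6, "dz": -2, "wx": 0, "wy": 0, "wz": 0.035, "grip": 4.5},
    {"dx": -1.7, "dy": -1.6, "dz": -6, "wx": 0, "wy": 0, "wz": 0.035, "grip": 4.5},
    {"dx": -1.7, "dy": -1.6, "dz": -10, "wx": 0, "wy": 0, "wz": 0.035, "grip": 4.5},
    {"dx": -1.7, "dy": -1.6, "dz": -11.5, "wx": 0, "wy": 0, "wz": 0.035, "grip": 4.5},
    {"dx": -1.7, "dy": -1.6, "dz": -11.5, "wx": 0, "wy": 0, "wz": 0.035, "grip": 4.5},
    {"dx": -1.7, "dy": -1.6, "dz": -11.5, "wx": 0, "wy": 0, "wz": 0.035, "grip": 4.5},
  ],
)

```text
clock: 3.9
position: [0.481, 0.0143, 0.1318]
tcp_rot: [-1.571, -0.028, 0.024]
wrist_force: [-0.5, 0.1, 1.5]
gripper_width: 0.045
```

```bash
cat > look.py <<'E'
from station import robot, vision
import cv2,numpy as np,sys
s=robot.get_state();print(s['clock'],s['position'],s['tcp_rot'],s['wrist_force'],s['gripper_width'])
p0=np.array([.5233,-.0150]);a=.028
d=np.array(s['position'][:2])-p0;print('latch frame TCP mm',1e3*(d@[np.cos(a),np.sin(a)]),1e3*(d@[-np.sin(a),np.cos(a)]),1e3*(s['position'][2]-.058))
for n,c in zip(('wrist','scene'),sys.argv[2:]):
  if c=='1':
    p=vision.snapshot(n);i=p['img']
    if n=='scene': i=cv2.resize(i[150:240,210:320],None,fx=6,fy=6,interpolation=cv2.INTER_CUBIC)
    cv2.imwrite(f'pics/{n[0]}{sys.argv[1]}.png',i)
E
python3 look.py 3 1 1
```

```text
3.9 [0.48099495 0.01429503 0.13177986] [-1.57123728 -0.0278826   0.0237353 ] [-0.49112373  0.14411091  1.46705548] 0.04501526285401912
latch frame TCP mm -41.46831749624821 30.467937322371313 73.77985959934256
```

View pics/w3.png

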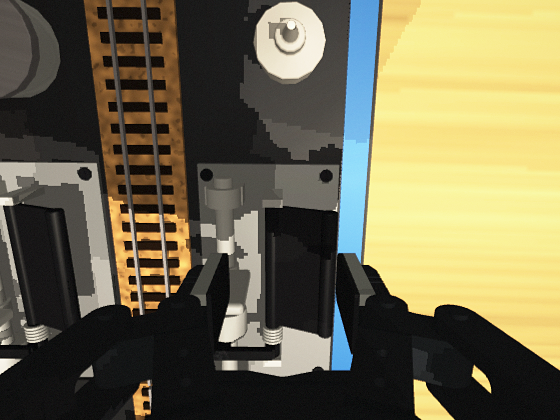

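View pics/s3.png

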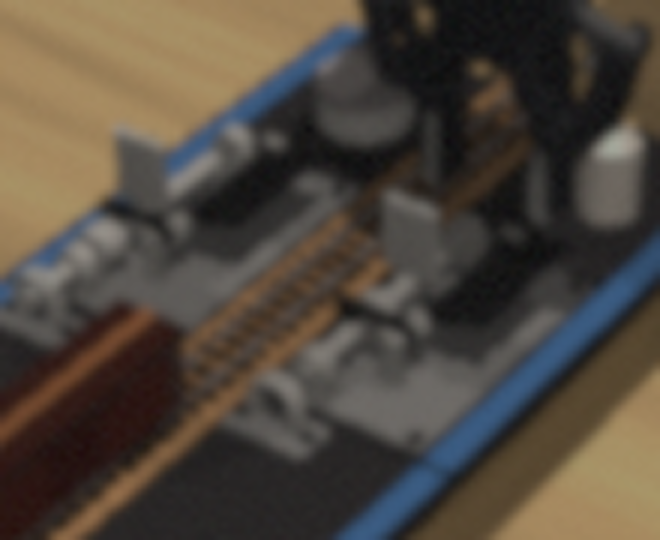

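>>> play_rows(
  moves=[
    {"dx": 0.1, "dy": -0.3, "dz": -0.5, "wx": 0, "wy": 0, "wz": 0, "grip": 4.5},
    {"dx": 0.1, "dy": -0.3, "dz": -1.5, "wx": 0, "wy": 0, "wz": 0, "grip": 4.5},
    {"dx": 0.1, "dy": -0.3, "dz": -2, "wx": 0, "wy": 0, "wz": 0, "grip": 4.5},
    {"dx": 0.1, "dy": -0.3, "dz": -2, "wx": 0, "wy": 0, "wz": 0, "grip": 4.5},
    {"dx": 0.1, "dy": -0.3, "dz": -2, "wx": 0, "wy": 0, "wz": 0, "grip": 4.5},
  ],
)

```text
clock: 4.62
position: [0.4809, 0.0112, 0.1103]
tcp_rot: [-1.571, -0.025, 0.025]
wrist_force: [0.0, 0.1, 0.1]
gripper_width: 0.0451
```

```bash
python3 look.py 4 1 1
```

```text
4.625 [0.48091213 0.01116686 0.11026533] [-1.57062331 -0.02518378  0.02538786] [0.00697958 0.11755395 0.10658604] 0.0451097625322174
latch frame TCP mm -41.6386831044245 27.34331265644249 52.26533493540871
```

View pics/w4.png

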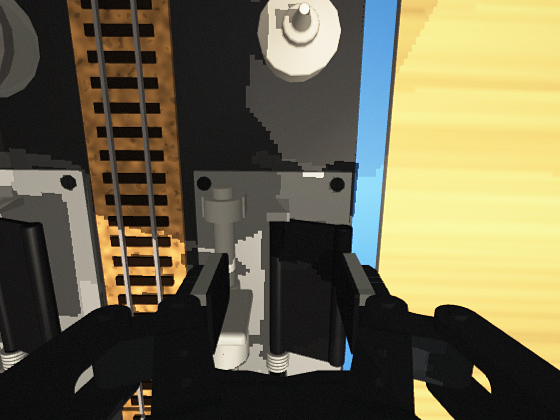

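View pics/s4.png

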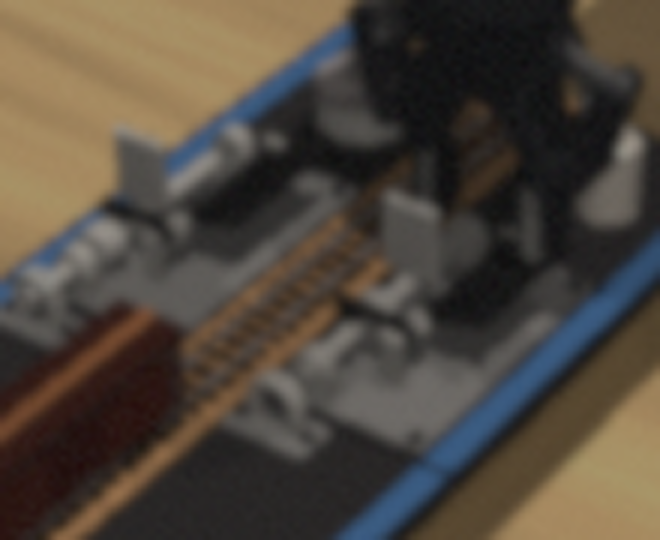

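>>> play_rows(
  moves=[
    {"dx": 0, "dy": 0, "dz": -0.4, "wx": 0, "wy": 0, "wz": 0, "grip": 4.5},
    {"dx": 0, "dy": 0, "dz": -0.6, "wx": 0, "wy": 0, "wz": 0, "grip": 4.5},
    {"dx": 0, "dy": 0, "dz": -0.6, "wx": 0, "wy": 0, "wz": 0, "grip": 4.5},
  ],
)

```text
clock: 5.1
position: [0.4812, 0.0118, 0.1047]
tcp_rot: [-1.57, -0.026, 0.024]
wrist_force: [-0.2, 3.0, 5.4]
gripper_width: 0.0454
```

>>> play_rows(
  moves=[
    {"dx": 0, "dy": 0, "dz": -0.3, "wx": 0, "wy": 0, "wz": 0, "grip": 4.5},
    {"dx": 0, "dy": 0, "dz": -0.6, "wx": 0, "wy": 0, "wz": 0, "grip": 4.5},
    {"dx": 0, "dy": 0, "dz": -0.6, "wx": 0, "wy": 0, "wz": 0, "grip": 4.5},
  ],
)

```text
clock: 5.48
position: [0.4814, 0.0122, 0.0989]
tcp_rot: [-1.569, -0.026, 0.024]
wrist_force: [-1.2, 5.8, 8.2]
gripper_width: 0.0453
```

```bash
python3 look.py 5 1 0
```

```text
5.475 [0.48136161 0.01223385 0.09893203] [-1.56893147 -0.02610098  0.02382176] [-1.1656989   5.7823982   8.18881328] 0.04529943183130778
latch frame TCP mm -41.159502528477084 28.39729623911075 40.9320321097933
```

View pics/w5.png

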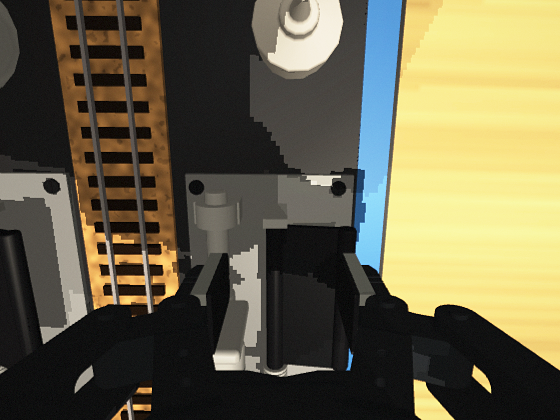

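>>> play_rows(
  moves=[
    {"dx": 0, "dy": 0.15, "dz": -0.3, "wx": 0, "wy": 0, "wz": 0, "grip": 4.5},
    {"dx": 0, "dy": 0.2, "dz": -0.5, "wx": 0, "wy": 0, "wz": 0, "grip": 4.5},
    {"dx": 0, "dy": 0.2, "dz": -0.5, "wx": 0, "wy": 0, "wz": 0, "grip": 4.5},
  ],
)

```text
clock: 5.9
position: [0.4815, 0.0134, 0.0944]
tcp_rot: [-1.571, -0.027, 0.024]
wrist_force: [-2.4, 1.3, 10.8]
gripper_width: 0.0449
```

>>> play_rows(
  moves=[
    {"dx": 0, "dy": 0, "dz": -0.15, "wx": 0, "wy": 0, "wz": 0, "grip": 4.5},
    {"dx": 0, "dy": 0, "dz": -0.15, "wx": 0, "wy": 0, "wz": 0, "grip": 4.5},
  ],
)

```text
clock: 6.15
position: [0.4816, 0.0134, 0.0939]
tcp_rot: [-1.571, -0.027, 0.024]
wrist_force: [-4.4, 1.8, 19.4]
gripper_width: 0.0451
```

```bash
python3 look.py 6 1 1
```

```text
6.15 [0.48159027 0.01342997 0.09386321] [-1.57052697 -0.02718347  0.02365223] [-4.36864737  1.84241992 19.362194  ] 0.04512398032597443
latch frame TCP mm -40.89744156488334 29.586546421864366 35.86320616442541
```

View pics/s6.png

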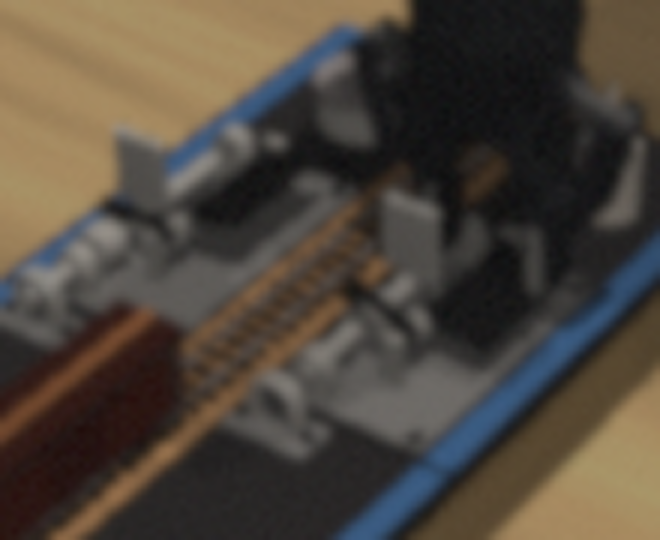

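View pics/w6.png

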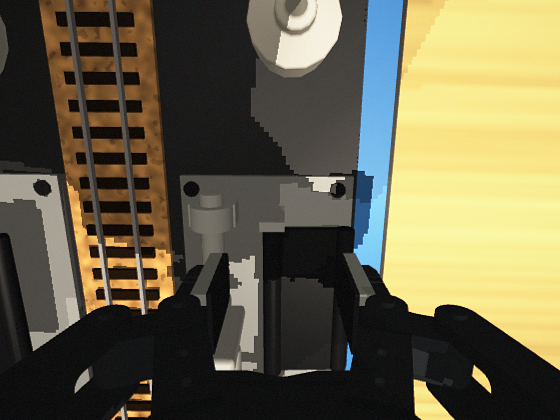

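>>> play_rows(
  moves=[
    {"dx": 0.4, "dy": 0.01, "dz": 0, "wx": 0, "wy": 0, "wz": 0, "grip": 4.5},
    {"dx": 0.8, "dy": 0.02, "dz": 0, "wx": 0, "wy": 0, "wz": 0, "grip": 4.5},
    {"dx": 1.2, "dy": 0.03, "dz": 0, "wx": 0, "wy": 0, "wz": 0, "grip": 4.5},
    {"dx": 1.6, "dy": 0.04, "dz": 0, "wx": 0, "wy": 0, "wz": 0, "grip": 4.5},
    {"dx": 1.6, "dy": 0.04, "dz": 0, "wx": 0, "wy": 0, "wz": 0, "grip": 4.5},
  ],
)

```text
clock: 6.88
position: [0.4911, 0.014, 0.0934]
tcp_rot: [-1.57, -0.018, 0.036]
wrist_force: [-23.4, -1.7, 35.9]
gripper_width: 0.0451
```

```bash
python3 look.py 7 0 1; python3 look.py 7 0 1
```

```text
6.875 [0.49113505 0.01400248 0.09337294] [-1.57029537 -0.0182505   0.03618463] [-23.35032006  -1.67315657  35.87836121] 0.045114097957859096
latch frame TCP mm -31.3403835725126 29.891614489125928 35.3729377665097
6.925 [0.49113215 0.01399656 0.09338392] [-1.57032143 -0.01837062  0.03600542] [-22.32459498  -1.43100148  36.07970801] 0.044876756393070635
latch frame TCP mm -31.343448422723817 29.885774732885018 35.38391797892464
```

View pics/s7.png

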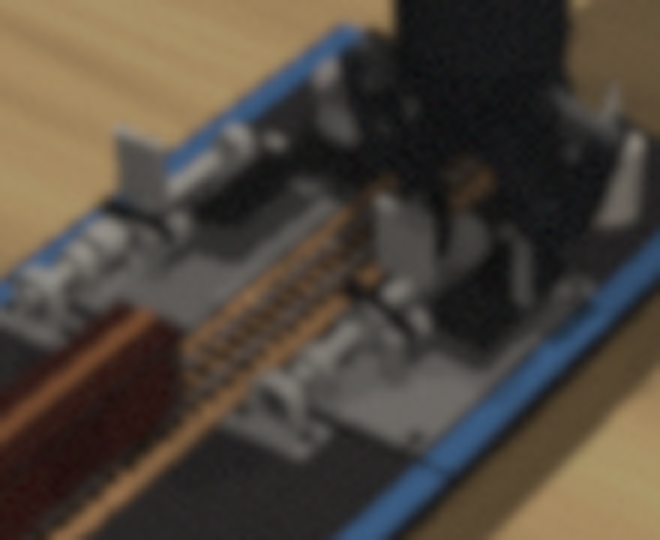

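>>> play_rows(
  moves=[
    {"dx": 0, "dy": 0, "dz": 0.1, "wx": 0, "wy": 0, "wz": 0, "grip": 4.5},
  ],
)

```text
clock: 7.1
position: [0.4922, 0.0139, 0.0941]
tcp_rot: [-1.571, -0.02, 0.033]
wrist_force: [-17.0, 0.1, 19.8]
gripper_width: 0.0449
```

>>> play_rows(
  moves=[
    {"dx": 0, "dy": 0, "dz": 0.05, "wx": 0, "wy": 0, "wz": 0, "grip": 4.5},
    {"dx": 0, "dy": 0, "dz": 0.05, "wx": 0, "wy": 0, "wz": 0, "grip": 4.5},
  ],
)

```text
clock: 7.35
position: [0.493, 0.0139, 0.0941]
tcp_rot: [-1.57, -0.02, 0.032]
wrist_force: [-16.0, -1.1, 21.7]
gripper_width: 0.0452
```

```bash
python3 look.py 8 1 1
```

```text
7.35 [0.49295472 0.01391762 0.09411718] [-1.57027458 -0.02041704  0.03211082] [-15.96255877  -1.07826105  21.66919754] 0.045183092704865924
latch frame TCP mm -29.523800829037164 29.75583871353414 36.11718327654372
```

View pics/s8.png

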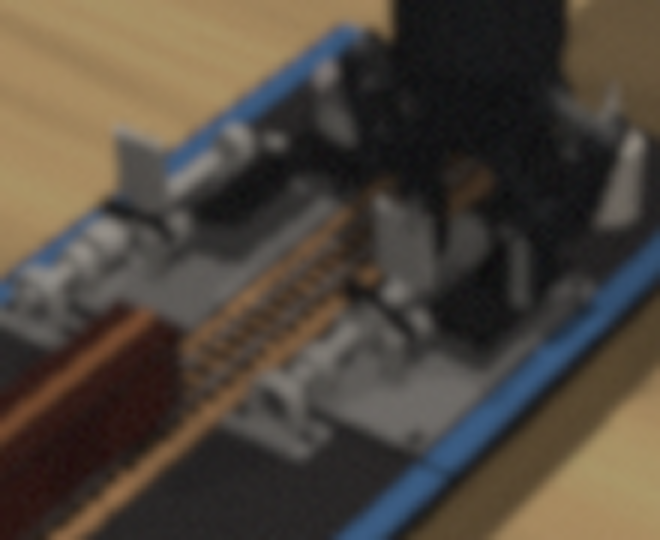

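View pics/w8.png

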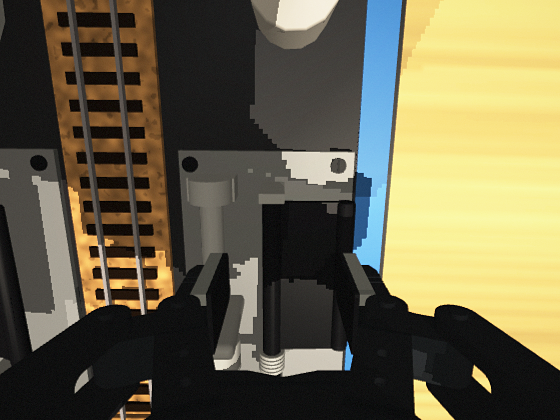

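>>> play_rows(
  moves=[
    {"dx": 0.4, "dy": 0.01, "dz": 0.03, "wx": 0, "wy": 0, "wz": 0, "grip": 4.5},
    {"dx": 0.7, "dy": 0.02, "dz": 0.05, "wx": 0, "wy": 0, "wz": 0, "grip": 4.5},
    {"dx": 1.0, "dy": 0.03, "dz": 0.07, "wx": 0, "wy": 0, "wz": 0, "grip": 4.5},
  ],
)

```text
clock: 7.82
position: [0.5036, 0.0141, 0.0944]
tcp_rot: [-1.57, -0.021, 0.031]
wrist_force: [-10.6, -1.9, 14.0]
gripper_width: 0.045
```

>>> play_rows(
  moves=[
    {"dx": 0.3, "dy": 0.01, "dz": 0, "wx": 0, "wy": 0, "wz": 0, "grip": 4.5},
    {"dx": 0.6, "dy": 0.02, "dz": 0, "wx": 0, "wy": 0, "wz": 0, "grip": 4.5},
    {"dx": 0.8, "dy": 0.02, "dz": 0, "wx": 0, "wy": 0, "wz": 0, "grip": 4.5},
  ],
)

```text
clock: 8.2
position: [0.5109, 0.0143, 0.0944]
tcp_rot: [-1.57, -0.02, 0.033]
wrist_force: [-9.7, -2.3, 20.4]
gripper_width: 0.0453
```

>>> play_rows(
  moves=[
    {"dx": 0.2, "dy": 0, "dz": 0.04, "wx": 0, "wy": 0, "wz": 0, "grip": 4.5},
    {"dx": 0.3, "dy": 0, "dz": 0.06, "wx": 0, "wy": 0, "wz": 0, "grip": 4.5},
    {"dx": 0.3, "dy": 0, "dz": 0.06, "wx": 0, "wy": 0, "wz": 0, "grip": 4.5},
  ],
)

```text
clock: 8.57
position: [0.5122, 0.0144, 0.0945]
tcp_rot: [-1.57, -0.017, 0.035]
wrist_force: [-17.4, -2.2, 18.5]
gripper_width: 0.0451
```

```bash
python3 look.py 9 0 1;python3 look.py 9 0 1
```

```text
8.575 [0.51220699 0.01436803 0.09452549] [-1.57005264 -0.0167038   0.03479259] [-17.44680125  -2.23607115  18.54296103] 0.045117457571196555
latch frame TCP mm -10.266468071018783 29.667081174359915 36.525491923489454
8.625 [0.51222502 0.01436799 0.09456031] [-1.57006714 -0.01676216  0.03466961] [-18.31483453  -3.08959999  19.12922837] 0.044521950453019356
latch frame TCP mm -10.248445922718423 29.666541721012088 36.560307149863476
```

View pics/s9.png

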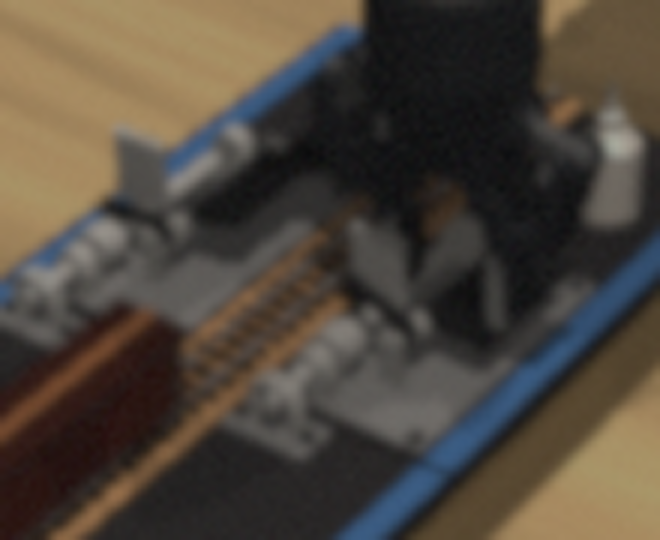

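>>> play_rows(
  moves=[
    {"dx": 0.2, "dy": 0, "dz": 0.04, "wx": 0, "wy": 0, "wz": 0, "grip": 4.5},
    {"dx": 0.4, "dy": 0, "dz": 0.07, "wx": 0, "wy": 0, "wz": 0, "grip": 4.5},
    {"dx": 0.4, "dy": 0, "dz": 0.07, "wx": 0, "wy": 0, "wz": 0, "grip": 4.5},
  ],
)

```text
clock: 9.05
position: [0.5124, 0.0144, 0.0946]
tcp_rot: [-1.57, -0.01, 0.041]
wrist_force: [-29.3, -3.4, 24.6]
gripper_width: 0.045
```

>>> play_rows(
  moves=[
    {"dx": -0.3, "dy": 0, "dz": 0.2, "wx": 0, "wy": 0, "wz": 0, "grip": 4.5},
    {"dx": -0.3, "dy": 0, "dz": 0.6, "wx": 0, "wy": 0, "wz": 0, "grip": 4.5},
    {"dx": -0.3, "dy": 0, "dz": 1.2, "wx": 0, "wy": 0, "wz": 0, "grip": 4.5},
    {"dx": -0.4, "dy": 0, "dz": 1.8, "wx": 0, "wy": 0, "wz": 0, "grip": 4.5},
    {"dx": -1.0, "dy": 0, "dz": 2.2, "wx": 0, "wy": 0, "wz": 0, "grip": 4.5},
  ],
)

```text
clock: 9.68
position: [0.5109, 0.0142, 0.1166]
tcp_rot: [-1.57, -0.024, 0.027]
wrist_force: [0.2, -0.4, -0.3]
gripper_width: 0.0448
```

```bash
python3 look.py 10 1 1
```

```text
9.675 [0.51087847 0.01418383 0.11657261] [-1.57033535 -0.02371886  0.02701136] [ 0.18195269 -0.4100146  -0.28513969] 0.04480597912947744
latch frame TCP mm -11.599619965367822 29.52014684071686 58.57260688262691
```

View pics/s10.png

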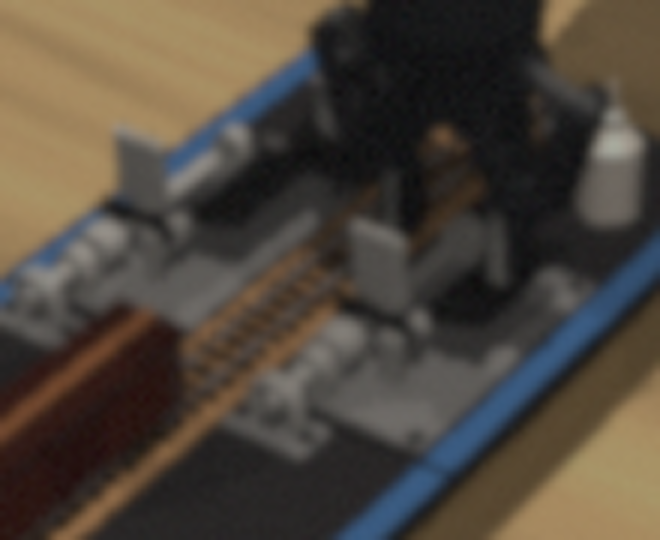

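View pics/w10.png

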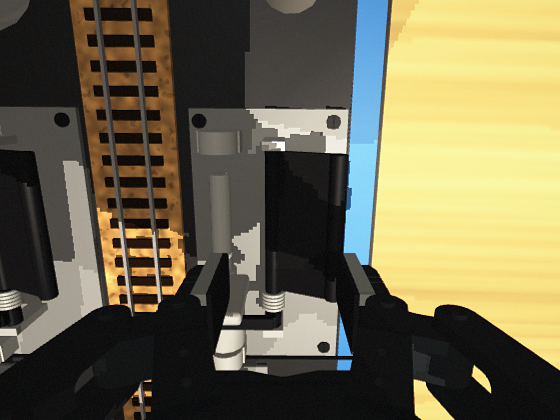

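>>> play_rows(
  moves=[
    {"dx": -0.8, "dy": 0, "dz": 1.5, "wx": 0, "wy": 0, "wz": 0, "grip": 4.5},
    {"dx": -0.8, "dy": 0, "dz": 5, "wx": 0, "wy": 0, "wz": 0, "grip": 4.5},
    {"dx": -1, "dy": 0, "dz": 9, "wx": 0, "wy": 0, "wz": 0, "grip": 4.5},
    {"dx": -1, "dy": 0, "dz": 13, "wx": 0, "wy": 0, "wz": 0, "grip": 4.5},
    {"dx": -2, "dy": -2, "dz": 13, "wx": 0, "wy": 0, "wz": 0, "grip": 4.5},
    {"dx": -2, "dy": -3, "dz": 13, "wx": 0, "wy": 0, "wz": 0, "grip": 4.5},
    {"dx": -2, "dy": -3, "dz": 13, "wx": 0, "wy": 0, "wz": 0, "grip": 4.5},
  ],
)

```text
clock: 10.65
position: [0.4918, -0.0164, 0.2474]
tcp_rot: [-1.571, -0.024, 0.024]
wrist_force: [1.1, 0.9, -0.3]
gripper_width: 0.0448
```

```bash
python3 look.py 11 1 1; python3 - <<'E'
from station import vision
import cv2
p=vision.snapshot('top');cv2.imwrite('pics/top1.png',p['img'])
i=cv2.imread('pics/w11.png');cv2.imwrite('pics/w11c.png',cv2.resize(i[100:330,140:380],None,fx=2.6,fy=2.6,interpolation=cv2.INTER_CUBIC))
E
```

```text
10.65 [ 0.49181351 -0.01639079  0.24737137] [-1.57051682 -0.02425198  0.02408021] [ 1.08527376  0.88223112 -0.27528246] 0.04475949569025267
latch frame TCP mm -31.51308544083331 -0.5087347005789951 189.3713688681787
```

View pics/s11.png

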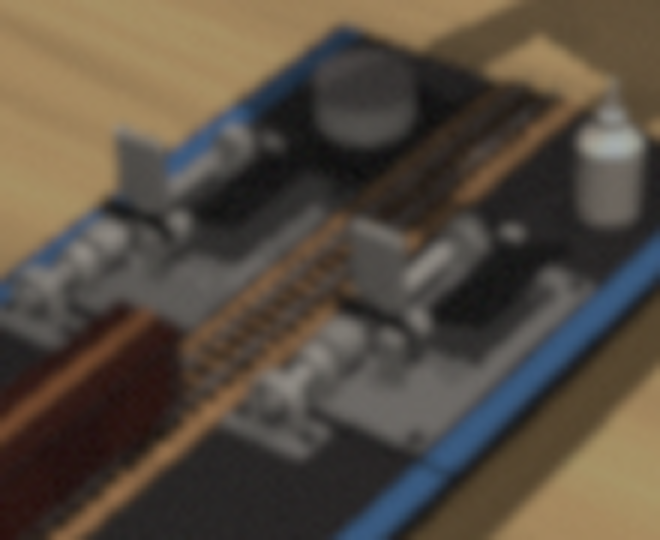

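View pics/w11.png

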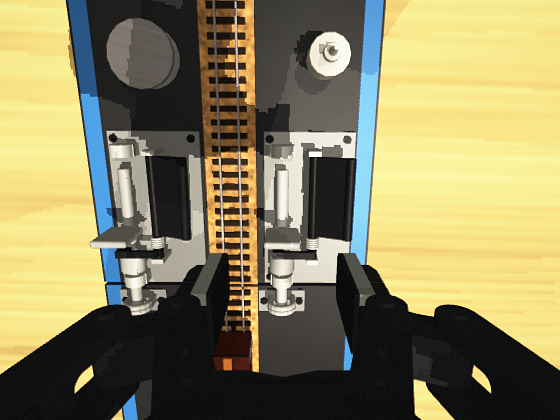

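View pics/top1.png

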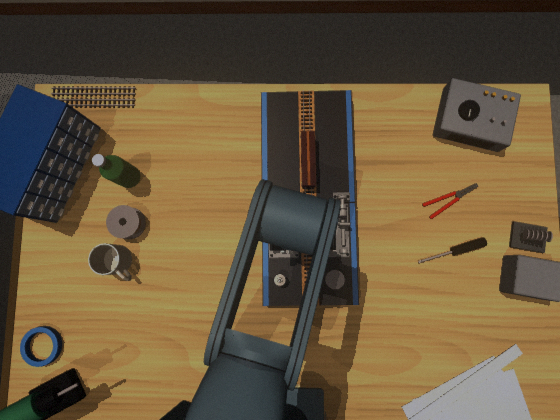

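View pics/w11c.png

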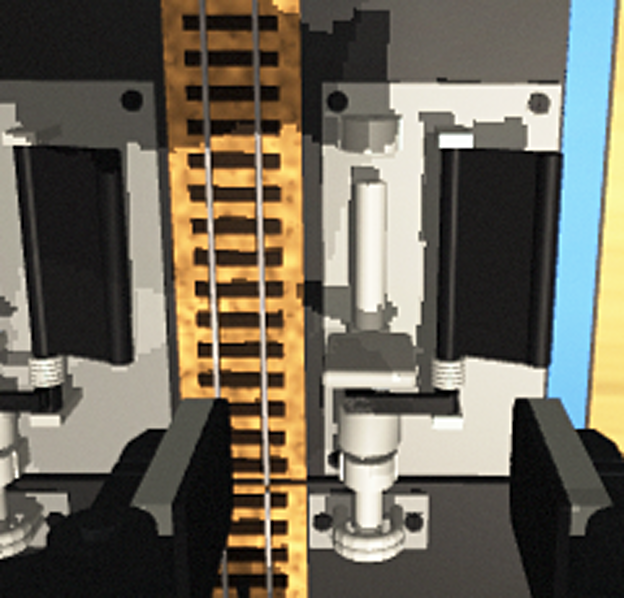

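```bash
python3 -c "
from station import robot
print(robot.sign_off())"
```

```text
the job is handed in; nothing more can be done
None
```

The drawn bolt (A, on the left) is home in its keeper and its catch has sprung up behind the collar. I handed the job in with the gripper clear above the layout, at about 10.7 s of the 32 s allowed.

- **Method:** One fingertip pressed the catch bar right down, until the force jumped to about 19 N at its stop. It stayed down while the other fingertip pushed the tab home. I then eased off and lifted straight up.
- **Home stop:** Under the final push the bolt moved only about 0.2 mm more while the sideways force rose to 29 N. That was about 2 mm short of where my camera fit put the stop, which is within its error.
- **A hitch on the way:** Early in the push, downward force climbed to about 36 N and friction on the bar nearly stalled the slide. I raised the command about 2 mm in all, and the bar stayed at its bottom height.
- **Last checks:** In the final scene and wrist pictures, bolt A's tab, pawl, catch bar and rod look the same as those of bolt B, which is home. Bolt B, the boxcar, glue, tin, mug, spool, bottle and tools looked unmoved. I did not test the lock by pulling the bolt back, and the arm hid part of the layout in the final top view.

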